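# Free the wedged spacers on the plate shaker and start it

## Task

Lift the top tray off the nested pile and set it on the green mat; then knock each blue spacer sideways out from under its lips with the block held in the gripper (do not touch a spacer with the gripper itself until it is clear), lift the spacers out and set them all in that tray, and stand the block back upright on the yellow pad, near its middle. Only when all the spacers are in the tray, push the red selector in, turn it one position clockwise to the green mark and let it spring back out. Leave the tray on the middle of the mat, the two other trays in their pile and all the other things alone.

Things in the scene. Friction and masses are not known exactly. Their poses are not given: they have to be found in the camera images.
- shaker: Bench plate shaker, fixed: white housing 270 (its x) x 220 (its y) x 85 high, flat grey deck on top (z = 85). Origin: centre of the underside; z up. Three aluminium clamp channels on the deck, at shaker x = -25, 35, 95, run along y. Bare deck on the +y side of them up to an 8 high black ridge at y = 82. The selector is at x = -75, y = 50.
- lips_end (a point): Point on the deck in the middle channel (shaker x = 35) at y = -19, where the lips end; axes as the shaker's. In each channel two lips run from y = -49 to -19, 22 apart, underside 9.5 and top 13 above the deck, over the spacer's base, so it cannot be lifted there.
- shoe_mid (a point): Point on the deck at the spring shoe of the middle channel (shaker y = -37, 16 to the +x side of the channel's centre); one in each channel squeezes the base at about 18 N. Pushing a wedged spacer to shaker +y takes 5 to 12 N for some 28 mm. Past y = -3 its centre is clear of the lips: knock it to y = 5 to 40, then lift.
- spacer0: Blue spacer, 110 g, may be absent (2 or 3 are there). Base 32 x 32 x 8 high; on its middle an upright tab 18 (its x) x 12 (its y) up to 54 above the underside. Origin: centre of the underside. Starts wedged at shaker x = -25, y about -35, axes as the shaker's. No finger may touch it under the lips; once clear, grip the tab across its 12.
- spacer1: Blue spacer, 110 g, may be absent (2 or 3 are there). Base 32 x 32 x 8 high; on its middle an upright tab 18 (its x) x 12 (its y) up to 54 above the underside. Origin: centre of the underside. Starts wedged at shaker x = 35, y about -35, axes as the shaker's. No finger may touch it under the lips; once clear, grip the tab across its 12.
- spacer2: Blue spacer, 110 g, may be absent (2 or 3 are there). Base 32 x 32 x 8 high; on its middle an upright tab 18 (its x) x 12 (its y) up to 54 above the underside. Origin: centre of the underside. Starts wedged at shaker x = 95, y about -35, axes as the shaker's. No finger may touch it under the lips; once clear, grip the tab across its 12.
- block: Knocking block, 220 g: white head 40 x 40 x 24 high, wooden handle 24 x 24 rising from its middle to 80 above the underside. Origin: centre of the underside; z up along the handle. Stands on the yellow pad at the start. Held by the handle with its underside 16 to 22 above the deck, the head clears the lips and pushes a spacer's tab.
- pad: Yellow pad, fixed, 120 x 120 x 3 thick: the block's place. Origin: centre of the underside.
- mat: Green mat, fixed, 220 (its x) x 130 (its y) x 3 thick, where the tray goes. Origin: centre of the underside.
- pile_stand: Aluminium plate, fixed, 190 x 100 x 6 thick, under the pile of three nested trays. Origin: centre of the underside.
- tray_top: Top tray of the pile, aluminium, 120 g: 159 (its x) x 66 (its y) x 30 high. Origin: centre of the underside. Floor 3 thick, 116 x 41 inside, widening upwards. Grip it across the vertical bands on its long sides (20 to 30 high, 66 over the outsides). A stacking ear on each short end (10 to 30 high) rests on the ear below; each tray sits 20 above the next and lifts straight up.
- tray_mid: The middle tray, steel, same shape; stays in the pile. Its rim is 20 below the top tray's.
- tray_low: The lowest tray, steel, same shape; stays in the pile, on the stand.
- selector_grip (a point): Push-to-turn selector on the deck: red bar 46 x 13 x 27 high on a black disc (48 dia) in a grey collar 16 high; a yellow-topped guard 20 high beside it, 40 from the axis. This point: on the vertical axis, 7 below the bar's top, 36 above the deck when out; x along the bar. The bar's -x end (white line) points at a white mark (stand-by) at the start; the green mark (run) is 60 degrees on, clockwise.
- selector_turn (a joint): Turn of the selector, rad, growing clockwise seen from above: about 0 (within 0.08) at stand-by, 1.047 at run; end stops at -0.09 and 1.137. A guard stops its pin about 0.09 away from either position unless it is pressed in.
- selector_push (a joint): How far the selector is pressed down, m: 0 out, 0.008 fully in; spring, 3 N at first and 7 N at full depth. It turns only when pressed by more than about 0.006, and springs back out only at one of the two positions.
- reagent_bottle: Bystander, leave alone: white plastic bottle, 70 dia x 160 high, blue cap. Origin: centre of the underside.
- amber_jar: Bystander, leave alone: amber glass jar, 54 dia x 75 high, black cap. Origin: centre of the underside.
- beaker: Bystander, leave alone: glass beaker, 80 dia x 100 high. Origin: centre of the underside.
- tip_box: Bystander, leave alone: blue box with a clear lid, 120 x 85 x 80 high. Origin: centre of the underside.
- microplate: Bystander, leave alone: white well plate, 127 x 85 x 14 high. Origin: centre of the underside.
- blue_jar: Bystander, leave alone: blue plastic jar, 44 dia x 60 high, white cap. Origin: centre of the underside.

How it is judged:
By the outcome, as a careful person would: the job done as asked, in the order asked, and still so for the second after the job is handed in, with the robot touching nothing.
Of spacer0, spacer1, spacer2 only 2 to 3 are there at a start; the rules pass over those that are not, and their reading is None.
At some moment in a run one of block, tray_top may be knocked a few centimetres aside while the robot is not near it.
It also fails if it takes over 210 s, if anything falls off the work surface, if the arm or the gripper's body presses on something with over 40 N, if the wrist force passes 120 N, or if a joint passes its speed limit or range.

## Robot

A 7-joint arm with a two-finger parallel gripper is mounted at the origin on the work surface. World frame = base frame: x ahead of the robot, y to its left, z up, the work surface at z = 0. Lengths are in m, angles in rad, forces in N, time in s.
With the tool pointing down it reaches from about 0.4 to 0.85 m from the base axis. Payload 4.5 kg.
Tool frame: the origin (TCP) lies at the very end of the fingers, on their centre line; the grasp point (between the pads) lies 19 mm behind it; z points along the fingers, y is the line along which they close (so a half turn about z gives the same grasp; the last joint's range is limited). The gripper opens to 88 mm and grips with 3 to 60 N. Pads are 18 mm wide; open, the fingers measure 123 mm over their backs; the gripper's body (75 mm by 187 mm) begins 45 mm behind the grasp point.
Start: joints at [0.034, 0.689, -0.195, 1.565, 0.157, 0.902, -0.215], TCP at [0.625, 0, 0.239] pointing down, gripper open.
Joint ranges: [-3.01, 3.01], [-0.46, 2.08], [-1.47, 1.51], [0.13, 2.56], [-1, 4.14], [0.04, 2.09], [-2.66, 2.66]. Speed limits (rad/s): [2.57, 2.57, 3.14, 3.14, 3.14, 3.14, 3.14].

## Interface

Orientations are given as a unit quaternion [x, y, z, w].
In Python, from plant import r gives the robot as it stands. The module is installed in compiled form; this text tells all that it offers.
- The arm moves only by the tool step_arm, never from a script. Its argument "increments" is a list of rows, each a list of 2 entries, a list of its own where there are three numbers: the shift along the world's x, y, z in cm, then the turn, a rotation vector about the world's x, y, z in degrees. A call has exactly 10 rows; each row shifts and turns the commanded pose from where the row before left it; what a row does not reach is not made up. A row lasts 1/10 s, in which the tool goes at most 50 mm and 8.59 degrees, less where a joint would pass 70% of its speed; a pose out of reach is approached as far as the arm can. A call is refused whole if a number of a shift passes 5 or a number of a turn 8.59, either way. A call with a gripper value outside its range is refused whole. "fingers" is the opening, from 0 (shut) to 1 (fully open), set as the call begins (left out, the last holds). The fingers move at their own pace and stop on an object; "grip_force" is the grip in N (left out, the last holds). Time passes only in rows, so rows that do not move let the fingers close, or fill a call up. It gives the time, the measured TCP pose, the force, the opening and the grip force at its end, in the units of the state.
- r.get_state(): the state, without advancing time (a new reading comes with each control period).
- r.snapshot(name): name is "scene" or "side" or "wrist"; returns (picture, depth): 420x560x3 uint8, red, green, blue; 420x560 float32, m along the optical axis (not along the pixel's ray), 0 where there is no reading.
- r.calibration(name): a dict with "fov_y" (degrees; the focal length in pixels is half the picture's height over the tangent of half this angle, whatever the lens; pixels are square), "cx", "cy" (the principal point, pixels), "R" (3x3) and "t" (3): a world point X has camera coordinates R X + t. Camera axes: x right, y down, z forward; pixel columns grow to the right and rows downward; lengths in m; the calibration is good to about 2 mm. A picture is of the moment at which its call begins: read the wrist's pose just before it. calibration takes no time and is no camera call; for the wrist camera it gives the pose at the moment of the call.
- r.finish_job(): hands the job in; it is judged then, once.
The state is a dict: "clock": time; "q": joint angles; "qd": joint speeds; "joint_torque": joint torques, N m; "tool_pos": TCP position; "eef_rot": TCP orientation; "contact_force": force on the tool from outside, world axes, zero at the start; "moment": the same for the moment, N m; "opening": opening from 0.0 (shut) to 1.0 (fully open); "finger_force": force on a finger pad.
Only numpy, scipy, OpenCV 4.12 (cv2) and the standard library are available. Lean on these libraries where they do the work, as an engineer would, in place of code of your own. Each camera call takes 0.05 s, during which the arm holds its last target. There are 200 camera calls.

## Working session

There is one attempt and no reset: what is moved stays moved. The work goes in short steps, Python scripts to look and compute and a tool call to move; the robot and the scene stay as the last step left them, time stands still between calls to the robot, and variables do not carry over. Pictures are saved under pics/ and viewed, at most 14 in all, crops included, and the job is handed in when it is done.

Besides the shell and the picture viewer there is one more tool, called after ">>>" by a JSON object that holds its "api" and its "payload", one argument or row to a line. step_arm: Moves the arm, as the interface text tells. Its arguments: {"type":"object","properties":{"increments":{"type":"array","items":{"type":"array"}},"fingers":{"type":"number"},"grip_force":{"type":"number"}},"required":["increments"]}

```bash
mkdir -p pics; ls
cat > h.py <<'E'
import numpy as np, cv2
from plant import r
from scipy.spatial.transform import Rotation as Ro
def snap(n,f=None):
    c=r.calibration(n); p,d=r.snapshot(n)
    if f: cv2.imwrite('pics/'+f,p[:,:,::-1])
    return p,d,c
def foc(c): return 210/np.tan(np.radians(c['fov_y'])/2)
def cloud(d,c):
    f=foc(c); v,u=np.mgrid[0:420,0:560]
    P=np.stack([(u-c['cx'])/f*d,(v-c['cy'])/f*d,d],-1)
    return (P-np.array(c['t']))@np.array(c['R'])
def ray(c,u,v,z):
    R=np.array(c['R']); o=-R.T@np.array(c['t']); w=R.T@np.array([(u-c['cx'])/foc(c),(v-c['cy'])/foc(c),1])
    return o+w*(z-o[2])/w[2]
def st():
    s=r.get_state(); print(round(s['clock'],2),np.round(s['tool_pos'],4),Ro.from_quat(s['eef_rot']).as_euler('xyz',degrees=True).round(2),np.round(s['contact_force'],1),round(s['opening'],3),s['finger_force'])
E
python3 - <<'E'
from h import *
st()
for n in('scene','side','wrist'):
    p,d,c=snap(n,n+'0.png'); np.savez('pics/'+n+'0.npz',p=p,d=d,**{k:np.array(v) for k,v in c.items()})
    R=np.array(c['R']);print(n,c['fov_y'],c['cx'],c['cy'],(-R.T@c['t']).round(3),R.round(2).tolist(),(d==0).mean())
E
```

```text
pics
0.0 [ 0.6244 -0.      0.2379] [-1.799e+02  1.000e-02  9.001e+01] [-0.3  0.9  0.8] 1.0 0.0
scene 47.45261160138364 274.04227086411555 217.51983625775264 [ 1.081 -0.613  1.143] [[0.72, 0.69, 0.0], [0.56, -0.58, -0.6], [-0.41, 0.43, -0.8]] 0.003949829931972789
side 43.682531344148565 285.0392556508425 206.8572439182289 [0.273 1.116 0.743] [[-0.97, -0.24, 0.0], [-0.12, 0.45, -0.89], [0.22, -0.86, -0.46]] 0.004149659863945578
wrist 63.22994286456383 279.75759531042416 210.44412654288732 [0.626 0.077 0.384] [[1.0, 0.0, -0.0], [0.0, -0.95, 0.3], [-0.0, -0.3, -0.95]] 0.004022108843537415
```

View pics/scene0.png

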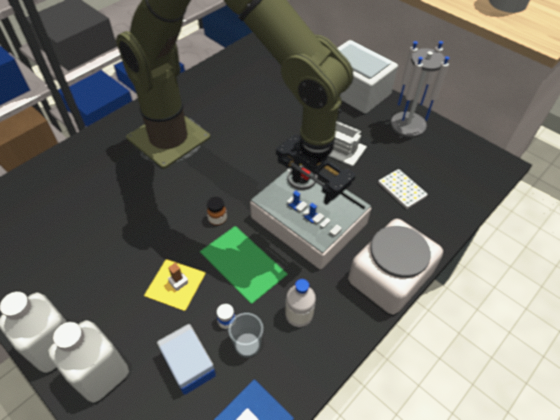

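View pics/side0.png

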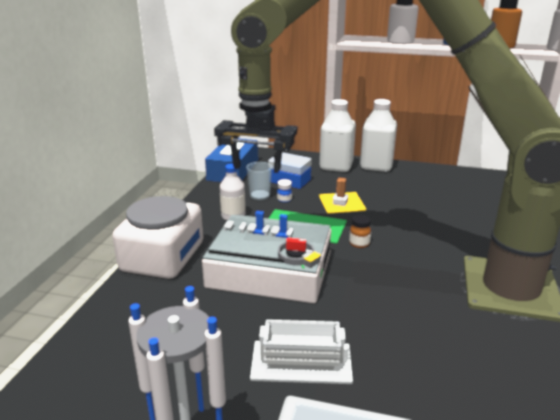

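The scene view shows the shaker at about (310,215), with two blue spacers at (296,198) and (312,211) and the third channel empty near (335,230). The selector is at (300,177), the block on the yellow pad at (177,275), the green mat at (243,262) and the tray pile at (348,138). The side view shows the pile at (302,345) in the open.

Run:
```python
from h import *
L={}
for n in('scene','side','wrist'):
    z=np.load(f'pics/{n}0.npz'); c={k:z[k] for k in('cx','cy','R','t','fov_y')}; p=z['p']; P=cloud(z['d'],c); hsv=cv2.cvtColor(p,cv2.COLOR_RGB2HSV)
    H,S,V=[hsv[...,i].astype(int) for i in range(3)]
    ok=(z['d']>0)&(P[...,0]>.2)&(P[...,0]<1.0)&(abs(P[...,1])<.8)
    Z=P[...,2]
    def rep(name,m):
        m=m&ok; 
        if m.sum()<30: return
        q=P[m]; rr=cv2.minAreaRect((q[:,:2]*1000).astype(np.float32))
        print(n,name,m.sum(),'rect',np.round(rr[0],1),np.round(rr[1],1),round(rr[2],1),'med',np.median(q,0).round(4),'z',np.percentile(q[:,2],[2,98]).round(3))
    def big(m):
        k,l,s,_=cv2.connectedComponentsWithStats((m&ok).astype(np.uint8)); return l==1+s[1:,4].argmax() if k>1 else m
    er=lambda m:cv2.morphologyEx(m.astype(np.uint8),cv2.MORPH_OPEN,np.ones((3,3)))>0
    rep('mat',er((H>45)&(H<80)&(S>120)&(Z<.02)))
    rep('pad',er((H>20)&(H<35)&(S>150)&(Z<.02)))
    rep('red',((H<8)|(H>172))&(S>150)&(Z>.08)&(Z<.15))
    rep('green mark',(H>45)&(H<80)&(S>120)&(Z>.08))
    rep('deck',big(er((abs(Z-.085)<.004)&(S<60))))
    for i,(a) in enumerate([1]):
        m=((H>100)&(H<125)&(S>150)&(Z>.08)&(Z<.16)&ok).astype(np.uint8)
        k,l,s,_=cv2.connectedComponentsWithStats(m)
        for j in range(1,k):
            if s[j,4]>15: rep('blue',l==j); 
    for j in [0]:
        rep('wood',(H>5)&(H<20)&(S>80)&(Z>.03)&(Z<.1))
    rep('pile',er((Z>.06)&(Z<.1)&(S<60)&(P[...,1]>.15)&(P[...,0]<.9)))
    rep('stand',er((Z>.003)&(Z<.012)&(S<60)&(P[...,1]>.15)))
    # top-down height/colour map
    L[n]=(P[ok],p[ok])
for n in('scene','side'):
    q,col=L[n]; im=np.zeros((600,800,3),np.uint8); o=np.argsort(q[:,2]); q=q[o];col=col[o]; s=q[:,2]<.25; q=q[s];col=col[s]
    u=((.6-q[:,1])*600).astype(int); v=((1.05-q[:,0])*600).astype(int); g=(u>=0)&(u<799)&(v>=0)&(v<599); 
    for a in(0,1):
        for b in(0,1): im[v[g]+a,u[g]+b]=col[g][:,::-1]
    cv2.imwrite(f'pics/top_{n}.png',im)
```

```text
scene mat 3221 rect [ 538.9 -167.7] [132.9 227.4] 86.9 med [ 0.5464 -0.1706  0.0043] z [-0.001  0.009]
scene pad 143 rect [ 432.8 -331.5] [ 46.8 106. ] 43.5 med [ 0.4441 -0.3577  0.0041] z [-0.001  0.009]
scene red 40 rect [499.  131.5] [21.  55.5] 37.8 med [0.5094 0.1149 0.114 ] z [0.09  0.133]
scene deck 1254 rect [651.7  72.7] [110.5 217.2] 0.5 med [0.6626 0.0712 0.086 ] z [0.082 0.089]
scene blue 76 rect [551.5  27.5] [19.3 20. ] 70.4 med [0.5518 0.0288 0.1147] z [0.092 0.142]
scene blue 82 rect [612.  26.] [18.6 25.7] 89.1 med [0.6126 0.0279 0.113 ] z [0.091 0.142]
scene blue 1024 rect [ 843.1 -421.7] [160.1  81.8] 43.6 med [ 0.8459 -0.421   0.0819] z [0.08  0.085]
scene wood 277 rect [ 415.7 -222.6] [ 47.3 268. ] 18.6 med [ 0.4541 -0.3244  0.0605] z [0.039 0.087]
scene pile 964 rect [519.6 416.1] [238.1 634.3] 24.0 med [0.4638 0.3941 0.0803] z [0.061 0.098]
scene stand 236 rect [556.5 375.6] [227.  114.1] 3.1 med [0.4996 0.3449 0.0075] z [0.003 0.011]
side mat 711 rect [ 538.9 -171.7] [138.4 229.5] 84.4 med [ 0.5023 -0.2029  0.0029] z [-0.001  0.006]
side pad 571 rect [ 455.4 -
[... 1574 characters left out ...]
.1267] z [0.105 0.129]
wrist green mark 56 rect [577.    1.9] [ 9.9 25. ] 35.4 med [0.5678 0.0092 0.2513] z [0.238 0.266]
wrist deck 54444 rect [574.7  55.9] [263.3 189. ] 1.4 med [0.5932 0.0645 0.0847] z [0.083 0.086]
wrist blue 1186 rect [552.   32.3] [22.  35.9] 12.2 med [0.5535 0.0361 0.1158] z [0.092 0.14 ]
wrist blue 989 rect [611.4  31.9] [31.6 30.2] 89.7 med [0.6118 0.0372 0.1181] z [0.092 0.14 ]
wrist blue 382 rect [ 751.  -165.8] [26.5  9.1] 27.0 med [ 0.7521 -0.1631  0.1517] z [0.145 0.16 ]
wrist wood 798 rect [463.1  23.2] [333.6  52.3] 57.6 med [ 0.3903 -0.0969  0.0461] z [0.035 0.057]
wrist pile 860 rect [631.4 151.4] [300.9   8.2] 1.1 med [0.644  0.1511 0.0848] z [0.062 0.091]
```

View pics/wrist0.png

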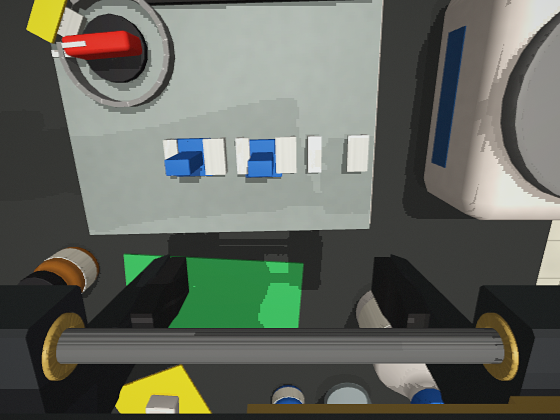

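The wrist view shows the deck with spacer tabs at (185,163) and (262,163), an empty third channel at (335,155), the red selector bar at (100,45) with the yellow guard at its upper left, and the green mat at (225,290). So spacer0 and spacer1 are present. Next I locate the pile.

Run:
```python
from h import *
for n in('scene','side'):
    z=np.load(f'pics/{n}0.npz'); c={k:z[k] for k in('cx','cy','R','t','fov_y')}; P=cloud(z['d'],c); m=(z['d']>0)&(P[...,0]>.28)&(P[...,0]<.7)&(P[...,1]>.22)&(P[...,1]<.5)&(P[...,2]>.004)
    for lo,hi in((.004,.012),(.03,.09),(.065,.085)):
        q=P[m&(P[...,2]>lo)&(P[...,2]<hi)]
        rr=cv2.minAreaRect((q[:,:2]*1000).astype(np.float32)); print(n,lo,len(q),np.round(rr[0],1),np.round(rr[1],1),round(rr[2],1),np.percentile(q,[1,99],axis=0).round(3).tolist())
```

```text
scene 0.004 946 [489.9 363.1] [420.  273.2] 0.4 [[0.288, 0.241, 0.004], [0.697, 0.497, 0.012]]
scene 0.03 596 [462.9 368.2] [94.6 73. ] 13.2 [[0.415, 0.333, 0.031], [0.509, 0.407, 0.081]]
scene 0.065 232 [462.5 369.2] [94.4 70.9] 13.2 [[0.414, 0.333, 0.066], [0.509, 0.41, 0.082]]
side 0.004 1538 [475.4 329.9] [367.6 206.4] 9.9 [[0.329, 0.303, 0.004], [0.525, 0.427, 0.011]]
side 0.03 3396 [427.1 361. ] [159.3  74.3] 12.4 [[0.349, 0.323, 0.031], [0.501, 0.407, 0.078]]
side 0.065 1291 [426.9 361.2] [159.2  74.1] 12.8 [[0.35, 0.32, 0.065], [0.502, 0.407, 0.078]]
```

>>> {"api": "step_arm", "payload": {
  "increments": [
    [[-2, 4, 0], [0, 0, 8.5]],
    [[-2, 4, 0], [0, 0, 8.5]],
    [[-2, 4, 0], [0, 0, 8.5]],
    [[-2, 4, 0], [0, 0, 8.5]],
    [[-2, 4, 0], [0, 0, 8.5]],
    [[-2, 4, 0], [0, 0, 8.5]],
    [[-2, 4, 0], [0, 0, 8.5]],
    [[-2, 3, 0], [0, 0, 8.5]],
    [[-1, 2, 0], [0, 0, 8.5]],
    [[0, 0, 0], [0, 0, 8.5]]
  ]
}}

```text
clock: 1.15
tool_pos: [0.4521, 0.3344, 0.2391]
eef_rot: [0.037, 0.999, 0.002, -0.001]
contact_force: [0.6, -0.9, -0.1]
opening: 1.001
finger_force: 0.0
```

>>> {"api": "step_arm", "payload": {
  "increments": [
    [[-1, 1, 0], [0, 0, 8.5]],
    [[-1.5, 1.7, 0], [0, 0, 8.5]],
    [[0, 0, 0], [0, 0, 0.4]],
    [[0, 0, 0], [0, 0, 0]],
    [[0, 0, 0], [0, 0, 0]],
    [[0, 0, 0], [0, 0, 0]],
    [[0, 0, 0], [0, 0, 0]],
    [[0, 0, 0], [0, 0, 0]],
    [[0, 0, 0], [0, 0, 0]],
    [[0, 0, 0], [0, 0, 0]]
  ]
}}

```text
clock: 2.15
tool_pos: [0.4301, 0.357, 0.2387]
eef_rot: [-0.108, 0.994, 0.0, -0.0]
contact_force: [0.4, -0.2, -0.7]
opening: 1.0
finger_force: 0.0
```

Run:
```python
from h import *
st(); print(np.round(r.get_state()['q'],2))
p,d,c=snap('wrist','w1.png'); P=cloud(d,c); Z=P[...,2]
for lo,hi in((.068,.082),):
    m=(d>0)&(Z>lo)&(Z<hi)&(P[...,1]>.25)&(P[...,1]<.46)&(P[...,0]>.3)&(P[...,0]<.55)
    q=P[m]; rr=cv2.minAreaRect((q[:,:2]*1000).astype(np.float32)); print(len(q),rr,np.percentile(q[:,2],[5,50,95,99]))
```

```text
2.15 [0.4301 0.357  0.2387] [ 180.     -0.   -167.61] [ 0.4 -0.2 -0.7] 1.0 0.0
[-0.38  0.67 -0.67  1.75  0.51  0.9   0.51]
4179 ((429.362548828125, 360.2003479003906), (159.0371856689453, 66.17224884033203), 11.96362018585205) [0.06987776 0.07560132 0.0769065  0.07743873]
```

View pics/w1.png

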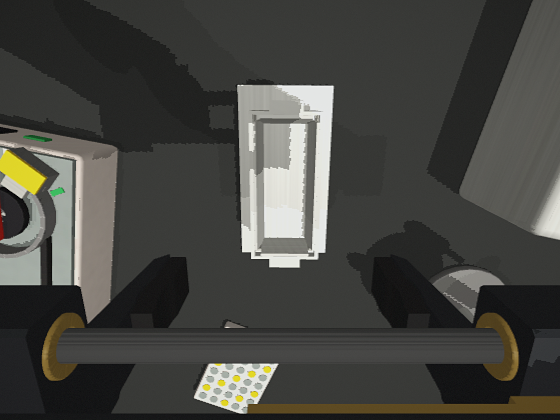

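The picture shows the pile at (285,185) squarely aligned with the fingers: rim centre (0.4294, 0.3602), yaw 12°, rim z 0.076. I descend and grip.

>>> {"api": "step_arm", "payload": {
  "increments": [
    [[-0.1, 0.3, -3], [0, 0, -0.4]],
    [[0, 0, -3], [0, 0, 0]],
    [[0, 0, -3], [0, 0, 0]],
    [[0, 0, -3], [0, 0, 0]],
    [[0, 0, -2], [0, 0, 0]],
    [[0, 0, -2], [0, 0, 0]],
    [[0, 0, -1], [0, 0, 0]],
    [[0, 0, -0.9], [0, 0, 0]],
    [[0, 0, 0], [0, 0, 0]],
    [[0, 0, 0], [0, 0, 0]]
  ],
  "fingers": 1
}}

```text
clock: 3.2
tool_pos: [0.4292, 0.3604, 0.0603]
eef_rot: [-0.105, 0.995, 0.0, 0.0]
contact_force: [0.1, -0.2, 1.0]
opening: 0.999
finger_force: 0.0
```

>>> {"api": "step_arm", "payload": {
  "increments": [
    [[0, 0, 0], [0, 0, 0]],
    [[0, 0, 0], [0, 0, 0]],
    [[0, 0, 0], [0, 0, 0]],
    [[0, 0, 0], [0, 0, 0]],
    [[0, 0, 0], [0, 0, 0]],
    [[0, 0, 0], [0, 0, 0]],
    [[0, 0, 0], [0, 0, 0]],
    [[0, 0, 0], [0, 0, 0]],
    [[0, 0, 0], [0, 0, 0]],
    [[0, 0, 0], [0, 0, 0]]
  ],
  "fingers": 0.65,
  "grip_force": 20
}}

```text
clock: 4.2
tool_pos: [0.4292, 0.3605, 0.0602]
eef_rot: [-0.105, 0.995, 0.0, 0.0]
contact_force: [-0.7, 0.2, 6.5]
opening: 0.744
finger_force: 20.0
```

>>> {"api": "step_arm", "payload": {
  "increments": [
    [[0, 0, 0.5], [0, 0, 0]],
    [[0, 0, 0.5], [0, 0, 0]],
    [[0, 0, 1], [0, 0, 0]],
    [[0, 0, 1], [0, 0, 0]],
    [[0, 0, 2], [0, 0, 0]],
    [[0, 0, 2], [0, 0, 0]],
    [[0, 0, 3], [0, 0, 0]],
    [[0, 0, 3], [0, 0, 0]],
    [[0, 0, 3], [0, 0, 0]],
    [[0, 0, 2], [0, 0, 0]]
  ]
}}

```text
clock: 5.2
tool_pos: [0.4291, 0.3605, 0.2426]
eef_rot: [-0.105, 0.995, 0.001, 0.001]
contact_force: [0.5, 0.3, -1.5]
opening: 0.744
finger_force: 20.0
```

Run:
```python
from h import *
st(); 
p,d,c=snap('side'); P=cloud(d,c); Z=P[...,2]
m=(d>0)&(P[...,1]>.27)&(P[...,1]<.46)&(P[...,0]>.34)&(P[...,0]<.52)
for lo,hi in((.04,.09),(.15,.24)):
    q=P[m&(Z>lo)&(Z<hi)]; rr=cv2.minAreaRect((q[:,:2]*1000).astype(np.float32)); print(len(q),rr,np.percentile(q[:,2],[1,5,50,95,99]).round(3))
```

```text
5.2 [0.4291 0.3605 0.2426] [ 1.7991e+02  1.2000e-01 -1.6799e+02] [ 0.5  0.3 -1.5] 0.744 19.99999701976776
1477 ((426.5386657714844, 362.3526306152344), (159.38442993164062, 72.01880645751953), 11.333582878112793) [0.04  0.042 0.053 0.057 0.058]
667 ((426.5065612792969, 360.9261779785156), (156.92771911621094, 55.26184844970703), 11.747126579284668) [0.228 0.229 0.234 0.239 0.24 ]
```

>>> {"api": "step_arm", "payload": {
  "increments": [
    [[1.1, -4.8, 0], [0, 0, -2]],
    [[1.1, -4.8, 0], [0, 0, -2]],
    [[1.1, -4.8, 0], [0, 0, -2]],
    [[1.1, -4.8, 0], [0, 0, -2]],
    [[1.1, -4.8, 0], [0, 0, -2]],
    [[1.1, -4.8, 0], [0, 0, -2]],
    [[1.1, -4.8, 0], [0, 0, -2]],
    [[1.1, -4.8, 0], [0, 0, -1]],
    [[1.1, -4.8, 0], [0, 0, 0]],
    [[1.1, -4.8, 0], [0, 0, 0]]
  ]
}}

```text
clock: 6.25
tool_pos: [0.5387, -0.1221, 0.2397]
eef_rot: [0.026, 1.0, 0.0, -0.0]
contact_force: [1.6, 0.7, -0.6]
opening: 0.742
finger_force: 20.0
```

>>> {"api": "step_arm", "payload": {
  "increments": [
    [[0, -3, 0], [0, 0, 0]],
    [[0, -2, 0], [0, 0, 0]],
    [[0, 0, -4], [0, 0, 0]],
    [[0, 0, -4], [0, 0, 0]],
    [[0, 0, -4], [0, 0, 0]],
    [[0, 0, -4], [0, 0, 0]],
    [[0, 0, -3], [0, 0, 0]],
    [[0, 0, 0], [0, 0, 0]],
    [[0, 0, 0], [0, 0, 0]],
    [[0, 0, 0], [0, 0, 0]]
  ]
}}

```text
clock: 7.25
tool_pos: [0.5402, -0.17, 0.0515]
eef_rot: [0.026, 1.0, -0.0, 0.001]
contact_force: [-0.4, 0.9, -0.7]
opening: 0.746
finger_force: 20.0
```

```bash
cat > mat.py <<'E'
from h import *
st(); print('q',np.round(r.get_state()['q'],2))
for n in('scene','side'):
    p,d,c=snap(n,f'{n}_m.png'); P=cloud(d,c); Z=P[...,2]; hsv=cv2.cvtColor(p,cv2.COLOR_RGB2HSV).astype(int); H,S,V=hsv[...,0],hsv[...,1],hsv[...,2]
    ok=(d>0)&(P[...,0]>.38)&(P[...,0]<.7)&(P[...,1]>-.3)&(P[...,1]<-.05)
    g=cv2.morphologyEx((ok&(H>45)&(H<80)&(S>100)&(abs(Z)<.015)).astype(np.uint8),cv2.MORPH_OPEN,np.ones((2,2)))>0
    v,u=np.nonzero(g); q=np.array([ray(c,a,b,.003) for a,b in zip(u,v)]); print(n,'mat',len(q),cv2.minAreaRect((q[:,:2]*1000).astype(np.float32)))
    m=ok&(S<60)&(V>90)&(Z>.02)&(Z<.10)
    if m.sum()>20: q=P[m]; print('tray',len(q),cv2.minAreaRect((q[:,:2]*1000).astype(np.float32)),np.percentile(q[:,2],[2,98]))
E
python3 mat.py
```

```text
7.25 [ 0.5402 -0.17    0.0515] [1.8000e+02 1.6000e-01 1.7699e+02] [-0.4  0.9 -0.7] 0.746 19.999808371067047
q [ 0.48  0.93 -0.45  1.86  0.76  0.52  1.03]
scene mat 1609 ((543.5744018554688, -168.4215545654297), (135.01356506347656, 224.21437072753906), 86.76358032226562)
tray 754 ((561.3314819335938, -181.49644470214844), (119.67111206054688, 352.88824462890625), 58.336891174316406) [0.03193995 0.07203814]
side mat 509 ((534.2506103515625, -160.8717041015625), (143.1636199951172, 225.4849395751953), 86.68653869628906)
tray 855 ((551.00341796875, -174.97650146484375), (120.77312469482422, 381.8334045410156), 57.351192474365234) [0.02502726 0.0911521 ]
```

>>> {"api": "step_arm", "payload": {
  "increments": [
    [[0, 0.2, -1], [0, 0, 0]],
    [[0, 0, -1], [0, 0, 0]],
    [[0, 0, -0.7], [0, 0, 0]],
    [[0, 0, -0.4], [0, 0, 0]],
    [[0, 0, -0.2], [0, 0, 0]],
    [[0, 0, -0.1], [0, 0, 0]],
    [[0, 0, 0], [0, 0, 0]],
    [[0, 0, 0], [0, 0, 0]],
    [[0, 0, 0], [0, 0, 0]],
    [[0, 0, 0], [0, 0, 0]]
  ]
}}

```text
clock: 8.35
tool_pos: [0.5385, -0.1679, 0.0172]
eef_rot: [0.026, 1.0, -0.0, -0.0]
contact_force: [-5.1, 1.3, 14.9]
opening: 0.743
finger_force: 20.0
```

>>> {"api": "step_arm", "payload": {
  "increments": [
    [[0, 0, 0], [0, 0, 0]],
    [[0, 0, 0], [0, 0, 0]],
    [[0, 0, 0], [0, 0, 0]],
    [[0, 0, 0], [0, 0, 0]],
    [[0, 0, 1], [0, 0, 0]],
    [[0, 0, 2], [0, 0, 0]],
    [[0, 0, 4], [0, 0, 0]],
    [[0, 0, 5], [0, 0, 0]],
    [[0, 0, 5], [0, 0, 0]],
    [[0, 0, 5], [0, 0, 0]]
  ],
  "fingers": 1
}}

```text
clock: 9.35
tool_pos: [0.5384, -0.1678, 0.2383]
eef_rot: [0.026, 1.0, 0.0, -0.0]
contact_force: [0.8, -1.2, -0.9]
opening: 0.999
finger_force: 0.0
```

>>> {"api": "step_arm", "payload": {
  "increments": [
    [[-2, -3, 0], [0, 0, 0]],
    [[-2, -3, 0], [0, 0, 0]],
    [[-2, -3, 0], [0, 0, 0]],
    [[-1, -3, 0], [0, 0, 0]],
    [[-1, -2, 0], [0, 0, 0]],
    [[0, 0, 0], [0, 0, 0]],
    [[0, 0, 0], [0, 0, 0]],
    [[0, 0, 0], [0, 0, 0]],
    [[0, 0, 0], [0, 0, 0]],
    [[0, 0, 0], [0, 0, 0]]
  ]
}}

```text
clock: 10.35
tool_pos: [0.4596, -0.3068, 0.2359]
eef_rot: [0.025, 1.0, 0.0, 0.0]
contact_force: [-0.2, 0.5, -0.3]
opening: 1.001
finger_force: 0.0
```

```bash
cat > look.py <<'E'
from h import *
import sys
st(); print('q',np.round(r.get_state()['q'],2))
p,d,c=snap('wrist',sys.argv[1]); P=cloud(d,c); Z=P[...,2]; hsv=cv2.cvtColor(p,cv2.COLOR_RGB2HSV).astype(int); H,S,V=hsv[...,0],hsv[...,1],hsv[...,2]
def rep(n,m):
    k,l,s,_=cv2.connectedComponentsWithStats((m&(d>0)).astype(np.uint8))
    for j in range(1,k):
        if s[j,4]>60:
            q=P[l==j]; rr=cv2.minAreaRect((q[:,:2]*1000).astype(np.float32)); print(n,s[j].tolist(),np.round(rr[0],1),np.round(rr[1],1),round(rr[2],1),np.percentile(q[:,2],[5,50,95]).round(4))
rep('wood',(Z>.07)&(Z<.09)&(H<22)&(S>60)&(P[...,1]<-.2))
rep('head',(Z>.02)&(Z<.035)&(S<50)&(P[...,1]<-.24))
rep('pad',(Z<.008)&(H>20)&(H<35)&(S>120))
rep('mat',(Z<.008)&(H>45)&(H<80)&(S>100))
rep('tray rim',(Z>.027)&(Z<.04)&(P[...,1]>-.23)&(P[...,1]<-.11)&(P[...,0]>.43)&(P[...,0]<.65)&(S<60))
rep('blue',(Z>.125)&(Z<.145)&(H>100)&(H<125)&(S>120))
rep('red',(Z>.118)&(Z<.135)&((H<8)|(H>172))&(S>120))
E
python3 look.py w2.png
```

```text
10.35 [ 0.4596 -0.3068  0.2359] [1.7998e+02 2.0000e-02 1.7712e+02] [-0.2  0.5 -0.3] 1.001 0.0
q [ 0.91  0.67 -0.68  1.77  0.53  0.89  1.51]
wood [238, 180, 27, 28, 727] [ 461.2 -334.2] [23.5 23.1] 86.8 [0.0733 0.0826 0.0838]
head [237, 162, 37, 38, 606] [ 461.2 -334.2] [38.8 38.9] 85.6 [0.0241 0.0265 0.0279]
head [0, 196, 64, 89, 944] [ 511.8 -575.5] [111.9  37.9] 21.1 [0.0207 0.0277 0.0341]
head [260, 303, 35, 15, 80] [ 621.9 -318.8] [41.8 16.5] 83.5 [0.0203 0.0223 0.0246]
pad [175, 100, 144, 141, 9713] [ 458.4 -343.9] [122.3 123.2] 23.0 [0.0014 0.0028 0.0041]
mat [339, 141, 131, 174, 10166] [ 539.9 -168.7] [134.1 220.1] 86.8 [0.0013 0.0027 0.004 ]
tray rim [376, 172, 72, 113, 2048] [ 523.7 -168.3] [ 67.3 129.7] 87.3 [0.028  0.0325 0.0339]
```

View pics/w2.png

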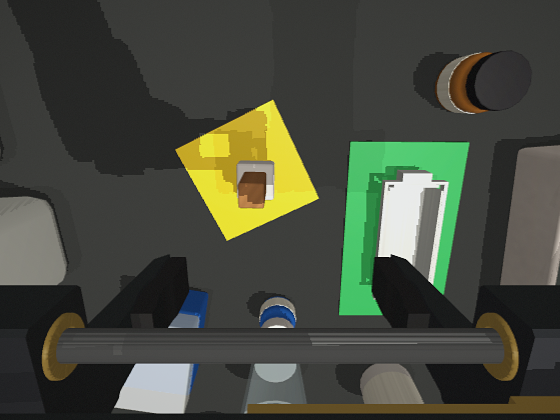

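The picture shows the tray on the green mat at (412,230) and the block upright on the yellow pad at (255,185), aligned with the gripper. I go down on the handle.

>>> {"api": "step_arm", "payload": {
  "increments": [
    [[0.2, -2.7, -2], [0, 0, -0.5]],
    [[0, 0, -4], [0, 0, 0]],
    [[0, 0, -4], [0, 0, 0]],
    [[0, 0, -4], [0, 0, 0]],
    [[0, 0, -2], [0, 0, 0]],
    [[0, 0, -2], [0, 0, 0]],
    [[0, 0, -0.8], [0, 0, 0]],
    [[0, 0, 0], [0, 0, 0]],
    [[0, 0, 0], [0, 0, 0]],
    [[0, 0, 0], [0, 0, 0]]
  ],
  "fingers": 0.65
}}

```text
clock: 11.4
tool_pos: [0.4618, -0.3353, 0.0489]
eef_rot: [0.031, 1.0, -0.0, 0.001]
contact_force: [0.4, 0.3, -0.5]
opening: 0.648
finger_force: 0.0
```

>>> {"api": "step_arm", "payload": {
  "increments": [
    [[0, 0, 0], [0, 0, 0]],
    [[0, 0, 0], [0, 0, 0]],
    [[0, 0, 0], [0, 0, 0]],
    [[0, 0, 0], [0, 0, 0]],
    [[0, 0, 0], [0, 0, 0]],
    [[0, 0, 0], [0, 0, 0]],
    [[0, 0, 0], [0, 0, 0]],
    [[0, 0, 0], [0, 0, 0]],
    [[0, 0, 0], [0, 0, 0]],
    [[0, 0, 0], [0, 0, 0]]
  ],
  "fingers": 0.2,
  "grip_force": 45
}}

```text
clock: 12.4
tool_pos: [0.4611, -0.3348, 0.0478]
eef_rot: [0.03, 1.0, 0.0, 0.0]
contact_force: [0.2, 1.3, 1.7]
opening: 0.265
finger_force: 44.7
```

>>> {"api": "step_arm", "payload": {
  "increments": [
    [[0, 0, 1], [0, 0, 0]],
    [[0, 0, 3], [0, 0, 0]],
    [[0, 0, 5], [0, 0, 0]],
    [[0, 0, 5], [0, 0, 0]],
    [[0, 0, 5], [0, 0, 0]],
    [[1.3, 4, 1], [0, 0, 0]],
    [[1.3, 4, 0], [0, 0, 0]],
    [[1.3, 4, 0], [0, 0, 0]],
    [[1.3, 4, 0], [0, 0, 0]],
    [[1.3, 4, 0], [0, 0, 0]]
  ]
}}

```text
clock: 13.4
tool_pos: [0.5259, -0.1338, 0.2483]
eef_rot: [0.031, 1.0, -0.0, -0.0]
contact_force: [0.6, 0.0, -2.3]
opening: 0.268
finger_force: 44.7
```

Run:
```python
from h import *
st(); print(np.round(r.get_state()['q'],2))
z=np.load('pics/wrist0.npz'); c={k:z[k] for k in('cx','cy','R','t','fov_y')}; p=z['p']; d=z['d']; P=cloud(d,c); Z=P[...,2]; hsv=cv2.cvtColor(p,cv2.COLOR_RGB2HSV).astype(int); H,S,V=hsv[...,0],hsv[...,1],hsv[...,2]
def rep(n,m,mn=40):
    k,l,s,_=cv2.connectedComponentsWithStats((m&(d>0)&(P[...,0]<.8)).astype(np.uint8))
    for j in range(1,k):
        if s[j,4]>mn:
            q=P[l==j]; rr=cv2.minAreaRect((q[:,:2]*1000).astype(np.float32)); print(n,s[j].tolist(),np.round(rr[0],1),np.round(rr[1],1),round(rr[2],1),np.percentile(q[:,2],[5,50,95]).round(4))
rep('tabtop',(Z>.136)&(Z<.143)&(H>100)&(H<125)&(S>120))
rep('liptop',(Z>.0955)&(Z<.102)&(S<60))
rep('bartop',(Z>.124)&(Z<.132)&((H<8)|(H>172))&(S>120))
rep('collar',(Z>.097)&(Z<.104)&(S<60)&(P[...,0]<.56))
rep('guard',(Z>.1)&(Z<.11)&(H>20)&(H<35)&(S>120))
m=(d>0)&(abs(Z-.085)<.003)&(P[...,1]<.17)
q=P[m]; 
# deck edges: front (-y) edge
q=q[(q[:,0]>.46)&(q[:,0]<.70)]
b=np.round(q[:,0]/.01).astype(int); xs=[];ys=[]
for k in np.unique(b): xs.append(k*.01); ys.append(np.percentile(q[b==k,1],.3))
f=np.polyfit(xs,ys,1); print('front edge',f,np.degrees(np.arctan(f[0])),np.std(np.polyval(f,xs)-ys))
```

```text
13.4 [ 0.5259 -0.1338  0.2483] [-1.7997e+02 -1.0000e-02  1.7647e+02] [ 0.6  0.  -2.3] 0.268 44.67020580040298
[ 0.57  0.64 -0.68  1.79  0.5   0.89  1.18]
tabtop [165, 159, 26, 17, 411] [550.9  32.3] [17.6 12. ] 0.1 [0.1374 0.1386 0.1396]
tabtop [248, 160, 24, 17, 403] [610.7  31.6] [12.  16.8] 89.5 [0.1373 0.1387 0.1397]
liptop [54, 0, 117, 107, 4102] [497.9 111.7] [74.8 86.8] 89.3 [0.0972 0.1004 0.1016]
liptop [458, 0, 39, 215, 1182] [781.9  66.8] [  8.1 165.4] 1.9 [0.0959 0.0995 0.1018]
liptop [346, 135, 23, 37, 769] [689.9  36.7] [17.4 30.2] 1.8 [0.0966 0.0978 0.0988]
liptop [275, 137, 21, 36, 730] [629.8  35.4] [16.7 29.8] 0.8 [0.0967 0.0978 0.0989]
liptop [308, 136, 13, 37, 473] [654.   35.9] [10.3 30.2] 1.6 [0.0967 0.0978 0.0989]
liptop [203, 138, 23, 37, 738] [570.1  33.9] [17.2 30.2] 1.5 [0.0965 0.0977 0.0988]
liptop [235, 138, 15, 36, 442] [594.1  34.5] [11.2 29.7] 1.4 [0.0965 0.0977 0.0989]
liptop [163, 140, 15, 19, 233] [533.8  40.1] [15.1 11.6] 89.9 [0.0964 0.0976 0.0987]
liptop [375, 364, 11, 22, 45] [ 727.2 -189.4] [ 4.2 28.5] 21.7 [0.0966 0.1002 0.1018]
bartop [62, 31, 69, 26, 1238] [499.4 116. ] [46.5 13.2] 4.4 [0.125  0.1273 0.1287]
collar [54, 0, 117, 107, 2103] [498.  111.7] [74.5 86.7] 89.8 [0.098  0.1004 0.1018]
collar [82, 14, 65, 69, 1924] [500. 116.] [47.1 45.5] 89.7 [0.0991 0.1006 0.1018]
collar [163, 140, 14, 19, 187] [533.8  40.1] [15.3 10.9] 87.8 [0.0971 0.0978 0.0987]
guard [26, 0, 42, 43, 1200] [454.5 138.2] [33.  21.2] 60.5 [0.1025 0.104  0.1053]
front edge [ 0.02510189 -0.05192834] 1.4379302379816887 0.00023889804837818384
```

>>> {"api": "step_arm", "payload": {
  "increments": [
    [[1.3, 3.7, 0], [0, 0, 2.5]],
    [[1.3, 4, 0], [0, 0, 2.5]],
    [[0, 4, 0], [0, 0, 0]],
    [[0, 0, -2], [0, 0, 0]],
    [[0, 0, -3], [0, 0, 0]],
    [[0, 0, -3], [0, 0, 0]],
    [[0, 0.4, -2], [0, 0, 0]],
    [[0, 0, 0], [0, 0, 0]],
    [[0, 0, 0], [0, 0, 0]],
    [[0, 0, 0], [0, 0, 0]]
  ]
}}

```text
clock: 14.4
tool_pos: [0.5529, -0.014, 0.1491]
eef_rot: [-0.013, 1.0, 0.0, 0.001]
contact_force: [0.0, -0.7, -1.8]
opening: 0.273
finger_force: 44.7
```

Run:
```python
from h import *
st()
p,d,c=snap('side','side_b.png'); cv2.imwrite('pics/side_bc.png',cv2.resize(p[150:320,180:360,::-1],None,fx=4,fy=3.5)[:600,:800] if 0 else cv2.resize(p[170:300,190:350,::-1],None,fx=4,fy=4))
```

```text
14.4 [ 0.5529 -0.014   0.1491] [ 1.8000e+02  1.3000e-01 -1.7852e+02] [ 0.  -0.7 -1.8] 0.273 44.67089450706226
```

View pics/side_bc.png

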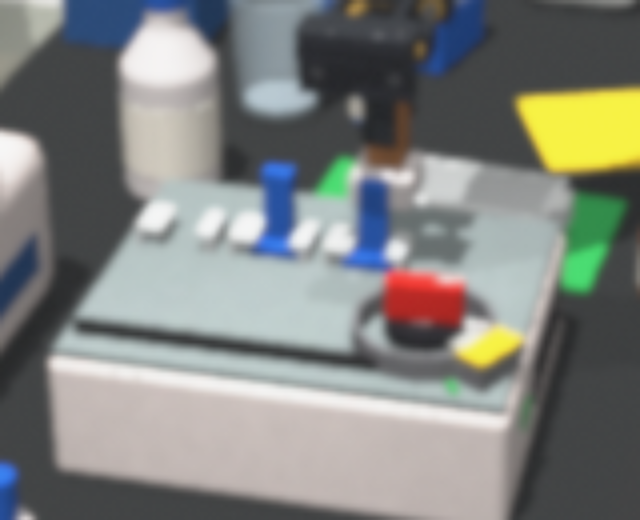

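The crop shows the block head at (385,180), aligned behind spacer0's tab at (372,215), above lip level. I push along the channel.

>>> {"api": "step_arm", "payload": {
  "increments": [
    [[-0.1, 0.8, -0.1], [0, 0, 0]],
    [[0, 0.8, 0], [0, 0, 0]],
    [[-0.1, 0.7, 0], [0, 0, 0]],
    [[0, 0.7, 0], [0, 0, 0]],
    [[-0.1, 0.7, 0], [0, 0, 0]],
    [[0, 0.7, 0], [0, 0, 0]],
    [[-0.1, 0.7, 0], [0, 0, 0]],
    [[0, 0.7, 0], [0, 0, 0]],
    [[0, 0.7, 0], [0, 0, 0]],
    [[0, 0.7, 0], [0, 0, 0]]
  ]
}}

```text
clock: 15.45
tool_pos: [0.5478, 0.0597, 0.1469]
eef_rot: [-0.014, 1.0, 0.001, -0.0]
contact_force: [-0.2, 0.9, -1.1]
opening: 0.267
finger_force: 44.8
```

>>> {"api": "step_arm", "payload": {
  "increments": [
    [[0, 0, 0], [0, 0, 0]],
    [[0, -1, 0], [0, 0, 0]],
    [[0, -1, 0], [0, 0, 0]],
    [[0, -2, 0], [0, 0, 0]],
    [[0, -2, 0], [0, 0, 0]],
    [[0, -1.2, 0], [0, 0, 0]],
    [[0, 0, 0], [0, 0, 0]],
    [[0, 0, 0], [0, 0, 0]],
    [[0, 0, 0], [0, 0, 0]],
    [[0, 0, 0], [0, 0, 0]]
  ]
}}

```text
clock: 16.45
tool_pos: [0.5481, -0.0127, 0.1469]
eef_rot: [-0.014, 1.0, 0.0, 0.0]
contact_force: [-0.2, 0.4, -1.8]
opening: 0.263
finger_force: 44.8
```

```bash
cat > sp.py <<'E'
from h import *
import sys
st()
for n in sys.argv[1:]:
    p,d,c=snap(n); P=cloud(d,c); Z=P[...,2]; hsv=cv2.cvtColor(p,cv2.COLOR_RGB2HSV).astype(int); H,S=hsv[...,0],hsv[...,1]
    for nm,a,b in(('tab',.095,.145),('top',.135,.143)):
        k,l,s,_=cv2.connectedComponentsWithStats(((d>0)&(Z>a)&(Z<b)&(H>100)&(H<125)&(S>120)&(P[...,0]>.5)&(P[...,0]<.72)&(P[...,1]>0)&(P[...,1]<.17)).astype(np.uint8))
        for j in range(1,k):
            if s[j,4]>12:
                q=P[l==j]; rr=cv2.minAreaRect((q[:,:2]*1000).astype(np.float32)); ctr=np.array(rr[0])/1000-[.57475,.0681]; a_=np.radians(1.45); sh=[ctr[0]*np.cos(a_)+ctr[1]*np.sin(a_),-ctr[0]*np.sin(a_)+ctr[1]*np.cos(a_)]
                print(n,nm,s[j,4],np.round(rr[0],1),np.round(rr[1],1),round(rr[2],1),'sh',np.round(np.array(sh)*1000,1),np.percentile(q[:,2],[2,98]).round(3))
E
python3 sp.py side scene
```

```text
16.45 [ 0.5481 -0.0127  0.1469] [ 1.7995e+02  2.0000e-02 -1.7840e+02] [-0.2  0.4 -1.8] 0.263 44.805523884133436
side tab 117 [607.6  35.7] [17.5 15.1] 12.0 sh [ 32.  -33.2] [0.097 0.14 ]
side tab 117 [545.1  95.1] [14.2 14. ] 14.6 sh [-29.   27.7] [0.097 0.14 ]
side top 26 [607.5  34.3] [14.4 17.1] 88.8 sh [ 31.9 -34.6] [0.135 0.141]
side top 21 [545.4  93.4] [13.9 10.6] 14.5 sh [-28.7  26. ] [0.135 0.141]
scene tab 107 [543.5  93.3] [28.5 48.9] 28.4 sh [-30.6  25.9] [0.095 0.144]
scene tab 65 [611.4  31.8] [11.1 19. ] 84.2 sh [ 35.7 -37.2] [0.096 0.142]
scene top 22 [549.   89.9] [17.3 15.3] 9.5 sh [-25.2  22.4] [0.136 0.142]
scene top 23 [611.3  31.6] [17.1  9.8] 7.0 sh [ 35.6 -37.4] [0.135 0.142]
```

>>> {"api": "step_arm", "payload": {
  "increments": [
    [[2, 0, 0], [0, 0, 0]],
    [[2.3, 0, 0], [0, 0, 0]],
    [[2, 0.1, 0], [0, 0, 0]],
    [[0, 0, 0], [0, 0, 0]],
    [[0, 1, 0], [0, 0, 0]],
    [[0, 0.8, 0], [0, 0, 0]],
    [[0, 0.7, 0], [0, 0, 0]],
    [[-0.1, 0.7, 0], [0, 0, 0]],
    [[0, 0.7, 0], [0, 0, 0]],
    [[0, 0.7, 0], [0, 0, 0]]
  ]
}}

```text
clock: 17.55
tool_pos: [0.6092, 0.0266, 0.1473]
eef_rot: [-0.011, 1.0, -0.006, -0.001]
contact_force: [-1.1, -11.2, 4.3]
opening: 0.266
finger_force: 44.7
```

>>> {"api": "step_arm", "payload": {
  "increments": [
    [[0, 0.7, 0], [0, 0, 0]],
    [[0, 0.7, 0], [0, 0, 0]],
    [[0, 0.6, 0], [0, 0, 0]],
    [[0, 0.4, 0], [0, 0, 0]],
    [[0, 0, 0], [0, 0, 0]],
    [[0, -1, 0], [0, 0, 0]],
    [[0, -2, 0], [0, 0, 0]],
    [[0, -3, 0], [0, 0, 0]],
    [[0, -1, 1], [0, 0, 0]],
    [[0, -1, 3], [0, 0, 0]]
  ]
}}

```text
clock: 18.55
tool_pos: [0.6079, -0.0252, 0.185]
eef_rot: [-0.012, 1.0, -0.0, -0.003]
contact_force: [0.5, 0.0, -0.4]
opening: 0.266
finger_force: 44.8
```

```bash
python3 sp.py side scene
```

```text
18.55 [ 0.6079 -0.0252  0.185 ] [-179.97   -0.35 -178.61] [ 0.5  0.  -0.4] 0.266 44.80621672439156
side tab 121 [606.5  91.7] [16.8 14.5] 16.9 sh [32.3 22.8] [0.096 0.14 ]
side tab 121 [545.2  90.9] [14.7 17.1] 86.3 sh [-29.   23.5] [0.096 0.14 ]
side top 22 [606.   91.4] [ 8.9 16.2] 75.9 sh [31.8 22.5] [0.136 0.14 ]
side top 28 [545.1  90.2] [16.6 13.4] 11.6 sh [-29.1  22.9] [0.135 0.141]
scene tab 95 [616.1  82.2] [24.1 27.2] 10.7 sh [41.6 13.1] [0.095 0.143]
scene top 19 [611.8  86.8] [16.6  9.6] 1.8 sh [37.5 17.7] [0.136 0.142]
```

>>> {"api": "step_arm", "payload": {
  "increments": [
    [[-1, -3, 3], [0, 0, 0]],
    [[-1.5, -3.6, 3], [0, 0, 0]],
    [[-1.8, -3.6, 0], [0, 0, 0]],
    [[-1.8, -3.6, 0], [0, 0, 0]],
    [[-1.8, -3.6, 0], [0, 0, 0]],
    [[-1.8, -3.6, 0], [0, 0, 0]],
    [[-1.8, -3.6, 0], [0, 0, 0]],
    [[-1.8, -3.6, 0], [0, 0, 0]],
    [[-1.6, -3.6, 0], [0, 0, 0]],
    [[0, 0, 0], [0, 0, 0]]
  ]
}}

```text
clock: 19.65
tool_pos: [0.457, -0.3475, 0.2456]
eef_rot: [-0.008, 1.0, -0.002, -0.002]
contact_force: [-0.6, -0.0, -1.2]
opening: 0.268
finger_force: 44.8
```

>>> {"api": "step_arm", "payload": {
  "increments": [
    [[0, 0, -4], [0, 0, 0]],
    [[0, 0, -4], [0, 0, 0]],
    [[0, 0, -4], [0, 0, 0]],
    [[0, 0, -3], [0, 0, 0]],
    [[0, 0, -2], [0, 0, 0]],
    [[0, 0, 0], [0, 0, 0]],
    [[0, 0, 0], [0, 0, 0]],
    [[0, 0, 0], [0, 0, 0]],
    [[0, 0, 0], [0, 0, 0]],
    [[0, 0, 0], [0, 0, 0]]
  ]
}}

```text
clock: 20.65
tool_pos: [0.4615, -0.3413, 0.0778]
eef_rot: [-0.013, 1.0, -0.0, 0.001]
contact_force: [-0.3, -0.0, -1.4]
opening: 0.263
finger_force: 44.8
```

>>> {"api": "step_arm", "payload": {
  "increments": [
    [[-0.3, -0.2, -0.8], [0, 0, 0]],
    [[0, 0, -0.7], [0, 0, 0]],
    [[0, 0, -0.5], [0, 0, 0]],
    [[0, 0, -0.4], [0, 0, 0]],
    [[0, 0, -0.3], [0, 0, 0]],
    [[0, 0, -0.2], [0, 0, 0]],
    [[0, 0, 0], [0, 0, 0]],
    [[0, 0, 0], [0, 0, 0]],
    [[0, 0, 0], [0, 0, 0]],
    [[0, 0, 0], [0, 0, 0]]
  ]
}}

```text
clock: 21.65
tool_pos: [0.4582, -0.343, 0.0478]
eef_rot: [-0.013, 1.0, 0.0, 0.0]
contact_force: [0.2, 0.2, -0.6]
opening: 0.265
finger_force: 44.8
```

>>> {"api": "step_arm", "payload": {
  "increments": [
    [[0, 0, -0.1], [0, 0, 0]],
    [[0, 0, 0], [0, 0, 0]],
    [[0, 0, 0], [0, 0, 0]],
    [[0, 0, 0], [0, 0, 0]],
    [[0, 0, 0], [0, 0, 0]],
    [[0, 0, 0], [0, 0, 0]],
    [[0, 0, 0], [0, 0, 0]],
    [[0, 0, 0], [0, 0, 0]],
    [[0, 0, 0], [0, 0, 0]],
    [[0, 0, 0], [0, 0, 0]]
  ],
  "grip_force": 5
}}

```text
clock: 22.65
tool_pos: [0.4583, -0.3425, 0.0472]
eef_rot: [-0.013, 1.0, 0.0, 0.0]
contact_force: [-0.6, 2.5, 5.3]
opening: 0.272
finger_force: 5.0
```

>>> {"api": "step_arm", "payload": {
  "increments": [
    [[0, 0, 0], [0, 0, 0]],
    [[0, 0, 0], [0, 0, 0]],
    [[0, 0, 0], [0, 0, 0]],
    [[0, 0, 0.5], [0, 0, 0]],
    [[0, 0, 2], [0, 0, 0]],
    [[0, 0, 4], [0, 0, 0]],
    [[0, 0, 4], [0, 0, 0]],
    [[0, 0, 4], [0, 0, 0]],
    [[0, 0, 4], [0, 0, 0]],
    [[0, 1, 1], [0, 0, 0]]
  ],
  "fingers": 0.65
}}

```text
clock: 23.65
tool_pos: [0.46, -0.3348, 0.2462]
eef_rot: [-0.012, 1.0, -0.002, 0.003]
contact_force: [0.4, 0.3, -0.3]
opening: 0.651
finger_force: 0.0
```

```bash
python3 look.py w3.png
```

```text
23.65 [ 0.46   -0.3348  0.2462] [-179.74    0.38 -178.65] [ 0.4  0.3 -0.3] 0.651 0.0
q [ 0.97  0.68 -0.72  1.72  0.54  0.94  1.62]
wood [262, 172, 24, 27, 628] [ 458.3 -342.6] [23.5 21.5] 0.8 [0.0774 0.0826 0.0838]
head [0, 39, 29, 109, 1098] [ 384.6 -610.8] [ 17.8 105.3] 83.7 [0.0211 0.0276 0.0343]
head [257, 155, 35, 37, 537] [ 458.3 -343.3] [39.2 37.4] 1.5 [0.0243 0.0264 0.0278]
head [0, 174, 86, 92, 895] [ 502.3 -585.2] [126.4  56.4] 34.8 [0.0209 0.0277 0.0342]
head [272, 297, 35, 18, 92] [ 623.7 -323.8] [18.3 44. ] 15.6 [0.0203 0.0226 0.0279]
pad [206, 98, 137, 135, 9463] [ 458.1 -341.8] [122.6 123. ] 23.0 [0.001  0.0028 0.004 ]
mat [359, 144, 134, 141, 7675] [ 514.1 -166.6] [136.1 169.4] 86.4 [0.0007 0.0027 0.004 ]
tray rim [389, 178, 80, 108, 2099] [ 524.2 -168.4] [ 67.3 130.4] 86.8 [0.0282 0.0325 0.0339]
tray rim [401, 293, 18, 16, 170] [ 609.  -177.7] [21.1 17.4] 84.0 [0.0278 0.0324 0.0339]
```

>>> {"api": "step_arm", "payload": {
  "increments": [
    [[1.9, 4, 0], [0, 0, 0]],
    [[1.9, 4, 0], [0, 0, 0]],
    [[1.9, 4, 0], [0, 0, 0]],
    [[1.9, 4, 0], [0, 0, 0]],
    [[1.9, 4, 0], [0, 0, 0]],
    [[1.9, 4, 0], [0, 0, 0]],
    [[1.9, 4, 0], [0, 0, 0]],
    [[1.9, 4, 0], [0, 0, 0]],
    [[1.9, 4, 0], [0, 0, 0]],
    [[1.9, 4, 0], [0, 0, 0]]
  ],
  "fingers": 0.5
}}

```text
clock: 24.7
tool_pos: [0.6476, 0.0685, 0.2399]
eef_rot: [-0.014, 1.0, -0.001, -0.001]
contact_force: [1.2, -0.4, 0.3]
opening: 0.501
finger_force: 0.0
```

>>> {"api": "step_arm", "payload": {
  "increments": [
    [[0, 0, 0], [0, 0, 0]],
    [[0, 0, 0], [0, 0, 0]],
    [[0, 0, 0], [0, 0, 0]],
    [[0, 0, 0], [0, 0, 0]],
    [[0, 0, 0], [0, 0, 0]],
    [[0, 0, 0], [0, 0, 0]],
    [[0, 0, 0], [0, 0, 0]],
    [[0, 0, 0], [0, 0, 0]],
    [[0, 0, 0], [0, 0, 0]],
    [[0, 0, 0], [0, 0, 0]]
  ]
}}

```text
clock: 25.7
tool_pos: [0.648, 0.0671, 0.2418]
eef_rot: [-0.013, 1.0, 0.0, 0.0]
contact_force: [0.2, 0.1, -0.3]
opening: 0.497
finger_force: 0.0
```

```bash
python3 sp.py wrist;python3 look.py w4.png
```

```text
25.7 [0.648  0.0671 0.2418] [ 180.      0.   -178.49] [ 0.2  0.1 -0.3] 0.497 0.0
wrist tab 647 [546.   88.3] [15.7 25.1] 75.7 sh [-28.2  20.9] [0.099 0.14 ]
wrist tab 539 [610.1  85.4] [17.5 12. ] 1.4 sh [35.8 16.4] [0.1  0.14]
wrist top 517 [548.7  87.7] [17.6 12. ] 2.1 sh [-25.5  20.3] [0.136 0.14 ]
wrist top 389 [610.1  85.6] [17.5 11.7] 2.0 sh [35.7 16.6] [0.137 0.14 ]
25.75 [0.648  0.0671 0.2418] [ 179.99    0.   -178.49] [ 0.2 -0.1 -0.2] 0.501 0.0
q [ 0.16  0.79 -0.66  1.46  0.52  1.07  0.99]
mat [0, 0, 126, 175, 9740] [ 562.5 -172.8] [133.9 177.7] 86.7 [0.0014 0.0029 0.0042]
tray rim [0, 0, 83, 146, 3477] [ 551.  -169.9] [ 68.7 134.5] 87.1 [0.0278 0.0324 0.034 ]
blue [306, 55, 19, 30, 541] [548.8  87.6] [17.7 12.1] 2.3 [0.1338 0.1385 0.1399]
blue [299, 146, 18, 26, 443] [610.1  85.4] [17.3 12.1] 1.3 [0.1301 0.1386 0.1397]
red [348, 0, 22, 33, 658] [512.  116.9] [19.8 13.4] 4.5 [0.121  0.1271 0.1285]
```

View pics/w4.png

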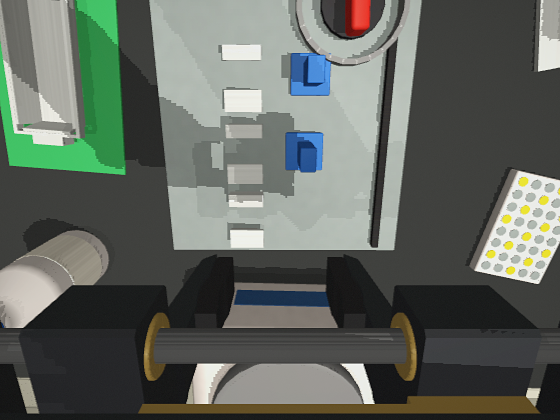

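The picture shows both spacers standing clear of the lips with tabs at (315,70) and (308,157), the tray on the mat at upper left and the selector bar at (358,15). I pick spacer1.

>>> {"api": "step_arm", "payload": {
  "increments": [
    [[-1.9, 0.9, 0], [0, 0, 0]],
    [[-1.9, 0.9, 0], [0, 0, 0]],
    [[0, 0, -3], [0, 0, 0]],
    [[0, 0, -3], [0, 0, 0]],
    [[0, 0, -3], [0, 0, 0]],
    [[0, 0, -2], [0, 0, 0]],
    [[0, 0, -1.2], [0, 0, 0]],
    [[0, 0, -0.7], [0, 0, 0]],
    [[0, 0, 0], [0, 0, 0]],
    [[0, 0, 0], [0, 0, 0]]
  ]
}}

```text
clock: 26.8
tool_pos: [0.6107, 0.0854, 0.1136]
eef_rot: [-0.013, 1.0, 0.0, 0.001]
contact_force: [0.0, 0.3, 0.1]
opening: 0.497
finger_force: 0.0
```

>>> {"api": "step_arm", "payload": {
  "increments": [
    [[0, 0, 0], [0, 0, 0]],
    [[0, 0, 0], [0, 0, 0]],
    [[0, 0, 0], [0, 0, 0]],
    [[0, 0, 0], [0, 0, 0]],
    [[0, 0, 0], [0, 0, 0]],
    [[0, 0, 0], [0, 0, 0]],
    [[0, 0, 0], [0, 0, 0]],
    [[0, 0, 0], [0, 0, 0]],
    [[0, 0, 0], [0, 0, 0]],
    [[0, 0, 0], [0, 0, 0]]
  ],
  "fingers": 0.05,
  "grip_force": 20
}}

```text
clock: 27.8
tool_pos: [0.6102, 0.0851, 0.113]
eef_rot: [-0.013, 1.0, 0.0, 0.0]
contact_force: [-0.4, 0.4, 4.8]
opening: 0.136
finger_force: 20.0
```

>>> {"api": "step_arm", "payload": {
  "increments": [
    [[0, 0, 1], [0, 0, 0]],
    [[0, 0, 3], [0, 0, 0]],
    [[0, 0, 4], [0, 0, 0]],
    [[0, -3, 4], [0, 0, -1]],
    [[0, -4.5, 0.5], [0, 0, -1]],
    [[0, -4.5, 0], [0, 0, -1]],
    [[0, -4.5, 0], [0, 0, -1]],
    [[0, -4.5, 0], [0, 0, -0.5]],
    [[0, -4, 0], [0, 0, 0]],
    [[0, -0.3, 0], [0, 0, 0]]
  ]
}}

```text
clock: 28.8
tool_pos: [0.6085, -0.1771, 0.2368]
eef_rot: [0.032, 0.999, -0.003, -0.001]
contact_force: [-0.7, 0.3, -1.7]
opening: 0.136
finger_force: 20.0
```

```bash
python3 look.py w5.png; python3 mat.py
```

```text
28.8 [ 0.6085 -0.1771  0.2368] [-1.7968e+02 -1.2000e-01  1.7637e+02] [-0.7  0.3 -1.7] 0.136 19.999444393906742
q [ 0.55  0.77 -0.66  1.52  0.52  1.03  1.26]
wood [43, 4, 45, 38, 1276] [ 459.2 -342.7] [24.  23.9] 0.5 [0.0725 0.0824 0.0839]
head [81, 11, 43, 49, 924] [ 459.4 -342.1] [39.3 38.1] 1.7 [0.0219 0.0263 0.0279]
head [138, 191, 38, 25, 66] [ 624.6 -313. ] [43.2 17.8] 58.4 [0.0202 0.0224 0.0262]
head [141, 252, 49, 33, 295] [ 700.6 -312.7] [61.6 21.6] 52.6 [0.0209 0.0278 0.0344]
pad [24, 0, 168, 121, 8997] [ 457.2 -343.4] [122.8 122.3] 22.8 [0.0012 0.0028 0.0041]
mat [218, 0, 134, 211, 14954] [ 543.3 -169.3] [132.7 217.8] 86.8 [0.0012 0.0027 0.004 ]
tray rim [250, 20, 71, 170, 3647] [ 538.8 -169.1] [ 65.8 159.8] 87.0 [0.0285 0.0326 0.034 ]
28.85 [ 0.6089 -0.1733  0.237 ] [-1.7986e+02 -9.0000e-02  1.7657e+02] [ 0.6  0.9 -2.3] 0.136 19.999877319205552
q [ 0.55  0.77 -0.66  1.53  0.52  1.03  1.26]
scene mat 1918 ((543.3843383789062, -168.3445281982422), (134.720703125, 224.96759033203125), 86.8591079711914)
tray 589 ((561.9598999023438, -181.39047241210938), (123.34869384765625, 352.8449401855469), 58.149444580078125) [0.02062648 0.03915523]
side mat 331 ((533.6171875, -158.97203063964844), (142.77474975585938, 225.1835174560547), 87.63662719726562)
tray 570 ((550.9000854492188, -175.63543701171875), (125.1327133178711, 380.0817565917969), 56.17290496826172) [0.02049472 0.09151842]
```

View pics/w5.png

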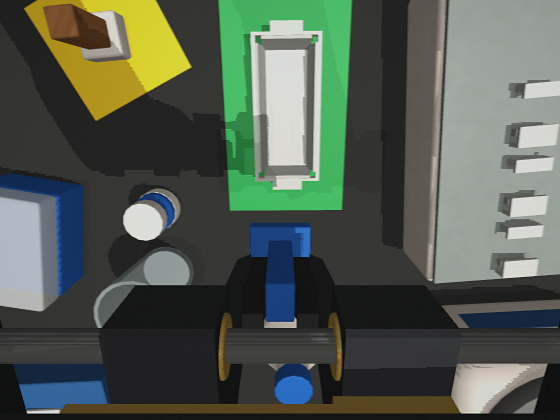

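The picture shows the tray empty on the mat centre at (286,108) and the spacer held upright at (281,270). I bring it over the tray.

>>> {"api": "step_arm", "payload": {
  "increments": [
    [[-2.1, -0.1, 0], [0, 0, 0]],
    [[-2.2, -0.2, 0], [0, 0, 0]],
    [[0, 0, -3], [0, 0, 0]],
    [[0, 0, -4], [0, 0, 0]],
    [[0, 0, -4], [0, 0, 0]],
    [[0, 0, -3], [0, 0, 0]],
    [[0, 0, -2], [0, 0, 0]],
    [[0, 0, 0], [0, 0, 0]],
    [[0, 0, 0], [0, 0, 0]],
    [[0, 0, 0], [0, 0, 0]]
  ]
}}

```text
clock: 29.95
tool_pos: [0.5683, -0.17, 0.0794]
eef_rot: [0.026, 1.0, 0.0, 0.001]
contact_force: [-0.0, 0.4, -1.4]
opening: 0.135
finger_force: 20.0
```

>>> {"api": "step_arm", "payload": {
  "increments": [
    [[-0.1, -0.1, -1], [0, 0, 0]],
    [[0, 0, -1], [0, 0, 0]],
    [[0, 0, -1], [0, 0, 0]],
    [[0, 0, -0.6], [0, 0, 0]],
    [[0, 0, -0.4], [0, 0, 0]],
    [[0, 0, -0.3], [0, 0, 0]],
    [[0, 0, -0.2], [0, 0, 0]],
    [[0, 0, 0], [0, 0, 0]],
    [[0, 0, 0], [0, 0, 0]],
    [[0, 0, 0], [0, 0, 0]]
  ]
}}

```text
clock: 30.95
tool_pos: [0.5663, -0.1719, 0.0339]
eef_rot: [0.026, 1.0, -0.0, 0.0]
contact_force: [-2.3, 0.1, 7.1]
opening: 0.132
finger_force: 20.0
```

>>> {"api": "step_arm", "payload": {
  "increments": [
    [[0, 0, 0], [0, 0, 0]],
    [[0, 0, 0], [0, 0, 0]],
    [[0, 0, 0], [0, 0, 0]],
    [[0, 0, 0.5], [0, 0, 0]],
    [[0, 0, 2], [0, 0, 0]],
    [[0, 0, 4], [0, 0, 0]],
    [[0, 0, 4], [0, 0, 0]],
    [[0, 0, 4], [0, 0, 0]],
    [[0, 0, 4], [0, 0, 0]],
    [[0, 0, 2], [0, 0, 0]]
  ],
  "fingers": 0.28
}}

```text
clock: 31.95
tool_pos: [0.5674, -0.1717, 0.2417]
eef_rot: [0.026, 1.0, -0.0, 0.003]
contact_force: [0.3, -0.3, -0.6]
opening: 0.28
finger_force: 0.0
```

>>> {"api": "step_arm", "payload": {
  "increments": [
    [[-0.9, 3, 0], [0, 0, 1]],
    [[-0.9, 4, 0], [0, 0, 1]],
    [[0, 4, 0], [0, 0, 1]],
    [[0, 4, 0], [0, 0, 1]],
    [[0, 4, 0], [0, 0, 0.5]],
    [[0, 4, 0], [0, 0, 0]],
    [[0, 3, 0], [0, 0, 0]],
    [[0, 0, 0], [0, 0, 0]],
    [[0, 0, 0], [0, 0, 0]],
    [[0, 0, 0], [0, 0, 0]]
  ],
  "fingers": 0.5
}}

```text
clock: 32.95
tool_pos: [0.5481, 0.0862, 0.2376]
eef_rot: [-0.012, 1.0, -0.001, -0.0]
contact_force: [0.1, 0.0, -0.2]
opening: 0.502
finger_force: 0.0
```

```bash
python3 sp.py scene side
python3 - <<'E'
from h import *
for n in('scene','side'):
    p,d,c=snap(n,n+'_t.png')
    P=cloud(d,c); Z=P[...,2]; hsv=cv2.cvtColor(p,cv2.COLOR_RGB2HSV).astype(int)
    m=(d>0)&(hsv[...,0]>100)&(hsv[...,0]<125)&(hsv[...,1]>120)&(Z>.015)&(Z<.075)&(P[...,1]<-.1)&(P[...,1]>-.24)&(P[...,0]<.65)&(P[...,0]>.42)
    q=P[m]; print(n,len(q),np.median(q,0).round(4),np.percentile(q[:,2],[2,98]).round(3)) if m.sum() else print('none')
E
```

```text
32.95 [0.5481 0.0862 0.2376] [-1.7991e+02 -3.0000e-02 -1.7861e+02] [ 0.1  0.  -0.2] 0.502 0.0
scene tab 90 [542.1  99.5] [28.6 47.4] 41.9 sh [-31.8  32.2] [0.096 0.141]
scene top 25 [549.4  86.7] [19.8  9.9] 0.2 sh [-24.9  19.3] [0.135 0.142]
side tab 108 [546.9  94. ] [12.8 21. ] 82.1 sh [-27.2  26.6] [0.096 0.139]
side top 13 [546.1  92.2] [ 6.9 15.7] 41.2 sh [-28.   24.8] [0.136 0.14 ]
scene 96 [ 0.5721 -0.1752  0.0338] [0.016 0.064]
side 72 [ 0.564  -0.1655  0.0461] [0.023 0.061]
```

Spacer1 stands upright in the tray (its top at z about 0.06). I pick spacer0.

>>> {"api": "step_arm", "payload": {
  "increments": [
    [[0.1, 0.1, -2], [0, 0, 0]],
    [[0, 0, -3], [0, 0, 0]],
    [[0, 0, -3], [0, 0, 0]],
    [[0, 0, -2], [0, 0, 0]],
    [[0, 0, -1.5], [0, 0, 0]],
    [[0, 0, -0.9], [0, 0, 0]],
    [[0, 0, 0], [0, 0, 0]],
    [[0, 0, 0], [0, 0, 0]],
    [[0, 0, 0], [0, 0, 0]],
    [[0, 0, 0], [0, 0, 0]]
  ]
}}

```text
clock: 34.15
tool_pos: [0.5496, 0.0891, 0.1146]
eef_rot: [-0.013, 1.0, 0.0, 0.001]
contact_force: [0.3, 0.3, -0.4]
opening: 0.5
finger_force: 0.0
```

>>> {"api": "step_arm", "payload": {
  "increments": [
    [[0, 0, 0], [0, 0, 0]],
    [[0, 0, 0], [0, 0, 0]],
    [[0, 0, 0], [0, 0, 0]],
    [[0, 0, 0], [0, 0, 0]],
    [[0, 0, 0], [0, 0, 0]],
    [[0, 0, 0], [0, 0, 0]],
    [[0, 0, 0], [0, 0, 0]],
    [[0, 0, 0], [0, 0, 0]],
    [[0, 0, 0], [0, 0, 0]],
    [[0, 0, 0], [0, 0, 0]]
  ],
  "fingers": 0.05,
  "grip_force": 20
}}

```text
clock: 35.15
tool_pos: [0.549, 0.089, 0.1138]
eef_rot: [-0.013, 1.0, 0.0, -0.0]
contact_force: [-0.5, 0.0, 0.4]
opening: 0.137
finger_force: 20.0
```

>>> {"api": "step_arm", "payload": {
  "increments": [
    [[0, 0, 1], [0, 0, 0]],
    [[0, 0, 3], [0, 0, 0]],
    [[0, 0, 4], [0, 0, 0]],
    [[0.8, -3, 4], [0, 0, -1]],
    [[0.8, -4.5, 0.7], [0, 0, -1]],
    [[0.9, -4.5, 0], [0, 0, -1]],
    [[0.9, -4.5, 0], [0, 0, -1]],
    [[0.9, -4.5, 0], [0, 0, -0.5]],
    [[0.8, -4, 0], [0, 0, 0]],
    [[0, -0.7, 0], [0, 0, 0]]
  ]
}}

```text
clock: 36.15
tool_pos: [0.5995, -0.1755, 0.2397]
eef_rot: [0.031, 1.0, -0.002, -0.0]
contact_force: [-1.0, -0.1, -0.9]
opening: 0.139
finger_force: 20.0
```

```bash
python3 look.py w6.png
```

```text
36.15 [ 0.5995 -0.1755  0.2397] [-1.7976e+02 -3.0000e-02  1.7644e+02] [-1.  -0.1 -0.9] 0.139 19.999345103278756
q [ 0.56  0.75 -0.67  1.55  0.53  1.02  1.26]
wood [45, 16, 43, 38, 1229] [ 458.8 -343.3] [24.5 24.8] 1.5 [0.0727 0.0824 0.0838]
head [82, 21, 44, 49, 911] [ 459.3 -342.9] [39.5 39.9] 1.5 [0.0221 0.0263 0.0279]
head [140, 198, 36, 31, 74] [ 627.9 -310.7] [43.2 19.4] 42.6 [0.0203 0.0225 0.0247]
head [141, 257, 49, 28, 281] [ 698.2 -314. ] [59.5 20.1] 58.3 [0.0208 0.0277 0.0343]
pad [26, 0, 166, 129, 9831] [ 457.2 -344.6] [122.6 123.5] 23.0 [0.0013 0.0028 0.0041]
mat [217, 4, 133, 213, 15235] [ 540.5 -169.9] [132.5 223. ] 86.9 [0.0013 0.0027 0.0041]
tray rim [249, 31, 71, 166, 3551] [ 538.7 -169.2] [ 66.  159.2] 86.9 [0.0286 0.0326 0.034 ]
```

>>> {"api": "step_arm", "payload": {
  "increments": [
    [[-3, 0, 0], [0, 0, 0]],
    [[-3, 0, 0], [0, 0, 0]],
    [[-2.9, 0, 0], [0, 0, 0]],
    [[0, 0, -4], [0, 0, 0]],
    [[0, 0, -4], [0, 0, 0]],
    [[0, 0, -4], [0, 0, 0]],
    [[0, 0, -4], [0, 0, 0]],
    [[0, 0, 0], [0, 0, 0]],
    [[0, 0, 0], [0, 0, 0]],
    [[0, 0, 0], [0, 0, 0]]
  ]
}}

```text
clock: 37.2
tool_pos: [0.5125, -0.167, 0.0824]
eef_rot: [0.026, 1.0, 0.0, 0.002]
contact_force: [-0.1, -0.4, -2.2]
opening: 0.136
finger_force: 20.0
```

>>> {"api": "step_arm", "payload": {
  "increments": [
    [[-0.1, 0, -1], [0, 0, 0]],
    [[0, 0, -1], [0, 0, 0]],
    [[0, 0, -1], [0, 0, 0]],
    [[0, 0, -0.6], [0, 0, 0]],
    [[0, 0, -0.5], [0, 0, 0]],
    [[0, 0, -0.4], [0, 0, 0]],
    [[0, 0, -0.2], [0, 0, 0]],
    [[0, 0, 0], [0, 0, 0]],
    [[0, 0, 0], [0, 0, 0]],
    [[0, 0, 0], [0, 0, 0]]
  ]
}}

```text
clock: 38.2
tool_pos: [0.51, -0.1675, 0.0345]
eef_rot: [0.026, 1.0, -0.0, 0.0]
contact_force: [-3.1, 0.8, 10.7]
opening: 0.133
finger_force: 20.0
```

>>> {"api": "step_arm", "payload": {
  "increments": [
    [[0, 0, 0], [0, 0, 0]],
    [[0, 0, 0], [0, 0, 0]],
    [[0, 0, 0], [0, 0, 0]],
    [[0, 0, 0.5], [0, 0, 0]],
    [[0, 0, 2], [0, 0, 0]],
    [[0, 0, 4], [0, 0, 0]],
    [[0, 0, 4], [0, 0, 0]],
    [[0, 0, 4], [0, 0, 0]],
    [[0, 0, 4], [0, 0, 0]],
    [[0, 0, 2], [0, 0, 0]]
  ],
  "fingers": 0.28
}}

```text
clock: 39.2
tool_pos: [0.5111, -0.1674, 0.2418]
eef_rot: [0.026, 1.0, -0.0, 0.002]
contact_force: [0.7, 0.3, 0.1]
opening: 0.279
finger_force: 0.0
```

>>> {"api": "step_arm", "payload": {
  "increments": [
    [[2, 3, 1], [0, 0, 1]],
    [[2, 4, 0], [0, 0, 1]],
    [[2, 4, 0], [0, 0, 1]],
    [[2, 3.5, 0], [0, 0, 1]],
    [[0, 4, 0], [0, 0, 0.5]],
    [[0, 4, 0], [0, 0, 0]],
    [[0, 4, 0], [0, 0, 0]],
    [[0, 0, 0], [0, 0, 0]],
    [[0, 0, 0], [0, 0, 0]],
    [[0, 0, 0], [0, 0, 0]]
  ]
}}

```text
clock: 40.2
tool_pos: [0.59, 0.0955, 0.248]
eef_rot: [-0.012, 1.0, -0.001, -0.0]
contact_force: [0.3, -0.0, 0.7]
opening: 0.279
finger_force: 0.0
```

```bash
python3 look.py w7.png
python3 - <<'E'
from h import *
p,d,c=snap('side','side_s.png'); q,_,_=snap('scene')
a=cv2.resize(p[150:310,170:370,::-1],(400,320)); b=cv2.resize(q[140:300,160:360,::-1],(400,320)); w=cv2.imread('pics/w7.png')[0:280,140:540]
cv2.imwrite('pics/cmp1.png',np.vstack([np.hstack([a,b]),np.hstack([w,w*0])]))
E
```

```text
40.2 [0.59   0.0955 0.248 ] [-1.7991e+02 -3.0000e-02 -1.7860e+02] [ 0.3 -0.   0.7] 0.279 0.0
q [ 0.14  0.71 -0.69  1.63  0.52  0.99  0.88]
mat [0, 9, 111, 212, 11154] [ 540.6 -170.8] [134.  223.5] 86.3 [0.0014 0.0029 0.0042]
tray rim [0, 37, 69, 162, 2903] [ 538.8 -168.6] [ 67.6 159.1] 86.7 [0.028  0.0326 0.0341]
tray rim [0, 102, 9, 43, 203] [ 540.3 -194.7] [ 5.  42.3] 83.4 [0.0274 0.0299 0.0335]
red [302, 50, 20, 66, 1041] [498.8 115.9] [45.3 13.1] 4.7 [0.1247 0.1273 0.1287]
```

View pics/cmp1.png

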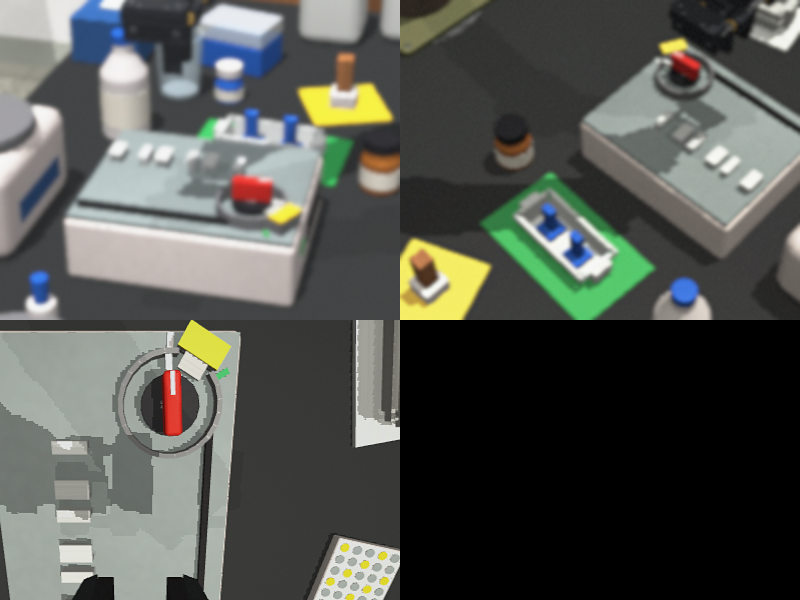

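The picture shows both spacers upright in the tray and the block upright on the pad. The selector's white end points to -x, with the green mark clockwise towards +y. I approach the selector.

>>> {"api": "step_arm", "payload": {
  "increments": [
    [[-3, 0.7, 0], [0, 0, 1.2]],
    [[-3, 0.7, 0], [0, 0, 1]],
    [[-3.1, 0.7, -1], [0, 0, 1]],
    [[0, 0, -3], [0, 0, 0]],
    [[0, 0, -3], [0, 0, 0]],
    [[0, 0, -2], [0, 0, 0]],
    [[0, 0, 0], [0, 0, 0]],
    [[0, 0, 0], [0, 0, 0]],
    [[0, 0, 0], [0, 0, 0]],
    [[0, 0, 0], [0, 0, 0]]
  ],
  "fingers": 0.36
}}

```text
clock: 41.35
tool_pos: [0.4997, 0.1185, 0.1594]
eef_rot: [-0.041, 0.999, 0.0, 0.001]
contact_force: [0.7, 0.1, -0.2]
opening: 0.361
finger_force: 0.0
```

Run:
```python
from h import *
st();print(np.round(r.get_state()['q'],2))
```

```text
41.35 [0.4997 0.1185 0.1594] [ 1.7996e+02  1.3000e-01 -1.7533e+02] [ 0.7  0.1 -0.2] 0.361 0.0
[ 0.05  0.73 -0.61  1.97  0.67  0.66  0.66]
```

>>> {"api": "step_arm", "payload": {
  "increments": [
    [[-0.1, -0.3, -1.5], [0, 0, 0]],
    [[0, 0, -1.5], [0, 0, 0]],
    [[0, 0, -1], [0, 0, 0]],
    [[0, 0, -0.4], [0, 0, 0]],
    [[0, 0, 0], [0, 0, 0]],
    [[0, 0, 0], [0, 0, 0]],
    [[0, 0, 0], [0, 0, 0]],
    [[0, 0, 0], [0, 0, 0]],
    [[0, 0, 0], [0, 0, 0]],
    [[0, 0, 0], [0, 0, 0]]
  ]
}}

```text
clock: 42.35
tool_pos: [0.498, 0.1154, 0.1144]
eef_rot: [-0.041, 0.999, 0.0, 0.0]
contact_force: [-0.1, -1.1, -0.2]
opening: 0.36
finger_force: 0.0
```

>>> {"api": "step_arm", "payload": {
  "increments": [
    [[0, 0, 0], [0, 0, 0]],
    [[0, 0, 0], [0, 0, 0]],
    [[0, 0, 0], [0, 0, 0]],
    [[0, 0, 0], [0, 0, 0]],
    [[0, 0, 0], [0, 0, 0]],
    [[0, 0, 0], [0, 0, 0]],
    [[0, 0, 0], [0, 0, 0]],
    [[0, 0, 0], [0, 0, 0]],
    [[0, 0, 0], [0, 0, 0]],
    [[0, 0, 0], [0, 0, 0]]
  ],
  "fingers": 0.05,
  "grip_force": 35
}}

```text
clock: 43.35
tool_pos: [0.4978, 0.1171, 0.1143]
eef_rot: [-0.042, 0.999, 0.001, 0.0]
contact_force: [-0.7, 4.8, -1.5]
opening: 0.143
finger_force: 35.0
```

>>> {"api": "step_arm", "payload": {
  "increments": [
    [[0, 0, -0.2], [0, 0, 0]],
    [[0, 0, -0.2], [0, 0, 0]],
    [[0, 0, -0.2], [0, 0, 0]],
    [[0, 0, -0.2], [0, 0, 0]],
    [[0, 0, 0], [0, 0, 0]],
    [[0, 0, 0], [0, 0, 0]],
    [[0, 0, 0], [0, 0, 0]],
    [[0, 0, 0], [0, 0, 0]],
    [[0, 0, 0], [0, 0, 0]],
    [[0, 0, 0], [0, 0, 0]]
  ]
}}

```text
clock: 44.35
tool_pos: [0.4979, 0.1171, 0.107]
eef_rot: [-0.042, 0.999, 0.001, 0.001]
contact_force: [-2.3, 4.8, 7.1]
opening: 0.141
finger_force: 35.0
```

>>> {"api": "step_arm", "payload": {
  "increments": [
    [[0, 0.1, 0], [0, 0, -5]],
    [[0, 0.1, 0], [0, 0, -7]],
    [[0, 0, 0], [0, 0, -7]],
    [[0, 0, 0], [0, 0, -7]],
    [[0, 0, 0], [0, 0, -7]],
    [[0, 0, 0], [0, 0, -7]],
    [[0, 0, 0], [0, 0, -7]],
    [[0, 0, 0], [0, 0, -6]],
    [[0, 0, 0], [0, 0, -5]],
    [[0, 0, 0], [0, 0, -5]]
  ]
}}

```text
clock: 45.35
tool_pos: [0.4978, 0.1171, 0.1069]
eef_rot: [0.489, 0.873, -0.0, 0.0]
contact_force: [-1.4, 1.5, 5.7]
opening: 0.144
finger_force: 35.0
```

>>> {"api": "step_arm", "payload": {
  "increments": [
    [[0, 0, 0], [0, 0, 0]],
    [[0, 0, 0], [0, 0, 0]],
    [[0, 0, 0], [0, 0, 0]],
    [[0, 0, 0], [0, 0, 0]],
    [[0, 0, 0], [0, 0, 0]],
    [[0, 0, 0], [0, 0, 0]],
    [[0, 0, 0], [0, 0, 0]],
    [[0, 0, 0], [0, 0, 0]],
    [[0, 0, 0], [0, 0, 0]],
    [[0, 0, 0], [0, 0, 0]]
  ]
}}

```text
clock: 46.35
tool_pos: [0.4977, 0.1171, 0.1069]
eef_rot: [0.487, 0.873, -0.0, 0.0]
contact_force: [-1.7, 2.3, 6.7]
opening: 0.14
finger_force: 35.0
```

Run:
```python
from h import *
st();s=r.get_state();print(np.round(s['q'],2),np.round(s['moment'],2))
```

```text
46.35 [0.4977 0.1171 0.1069] [-1.7997e+02  3.0000e-02  1.2170e+02] [-1.7  2.3  6.7] 0.14 34.99858796596527
[-0.18  0.76 -0.23  2.01  0.42  0.41 -0.18] [ 0.35  0.44 -0.06]
```

>>> {"api": "step_arm", "payload": {
  "increments": [
    [[0, 0, 0], [0, 0, 0]],
    [[0, 0, 0], [0, 0, 0]],
    [[0, 0, 0], [0, 0, 0]],
    [[0, 0, 0], [0, 0, 0]],
    [[0, 0, 0.5], [0, 0, 0]],
    [[0, 0, 1], [0, 0, 0]],
    [[0, 0, 2], [0, 0, 0]],
    [[0, 0, 4], [0, 0, 0]],
    [[0, 0, 4], [0, 0, 0]],
    [[0, 0, 2], [0, 0, 0]]
  ],
  "fingers": 0.36
}}

```text
clock: 47.35
tool_pos: [0.499, 0.118, 0.2452]
eef_rot: [0.487, 0.873, 0.002, 0.002]
contact_force: [0.3, 0.9, -0.9]
opening: 0.359
finger_force: 0.0
```

>>> {"api": "step_arm", "payload": {
  "increments": [
    [[2, -2, 0], [0, 0, 7]],
    [[2, -2, 0], [0, 0, 7]],
    [[2, -2, 0], [0, 0, 7]],
    [[2, -2, 0], [0, 0, 7]],
    [[1, -2, 0], [0, 0, 7]],
    [[0, 0, 0], [0, 0, 7]],
    [[0, 0, 0], [0, 0, 7]],
    [[0, 0, 0], [0, 0, 7]],
    [[0, 0, 0], [0, 0, 4]],
    [[0, 0, 0], [0, 0, 0]]
  ]
}}

```text
clock: 48.35
tool_pos: [0.5878, 0.017, 0.2419]
eef_rot: [-0.015, 1.0, 0.0, 0.0]
contact_force: [0.0, 0.9, -0.2]
opening: 0.361
finger_force: 0.0
```

```bash
python3 look.py w8.png
python3 - <<'E'
from h import *
p,d,c=snap('side','side_s.png'); q,_,_=snap('scene')
a=cv2.resize(p[150:310,170:370,::-1],(400,320)); b=cv2.resize(q[140:300,160:360,::-1],(400,320)); w=cv2.imread('pics/w8.png')[0:280,140:540]
cv2.imwrite('pics/cmp2.png',np.vstack([np.hstack([a,b]),np.hstack([w,cv2.resize(q[:,:,::-1],(373,280)),np.zeros((280,27,3),np.uint8)])]))
E
```

```text
48.35 [0.5878 0.017  0.2419] [ 1.8000e+02  1.0000e-02 -1.7831e+02] [ 0.   0.9 -0.2] 0.361 0.0
q [ 0.27  0.7  -0.68  1.66  0.52  0.96  1.01]
head [0, 255, 21, 46, 382] [ 716.6 -299.1] [53.5 14.3] 7.4 [0.0206 0.0274 0.034 ]
pad [0, 43, 18, 39, 358] [ 480.7 -272.1] [17.6 37.7] 79.3 [-0.      0.0027  0.004 ]
mat [39, 7, 134, 218, 14346] [ 540.5 -171.4] [133.6 222.6] 86.8 [0.0014 0.0028 0.0041]
tray rim [58, 39, 79, 164, 4024] [ 538.8 -169. ] [ 67.6 159.2] 86.8 [0.0281 0.0326 0.034 ]
red [387, 67, 66, 46, 1175] [499.  115.6] [13.3 45.8] 31.5 [0.1214 0.1272 0.1286]
```

View pics/cmp2.png

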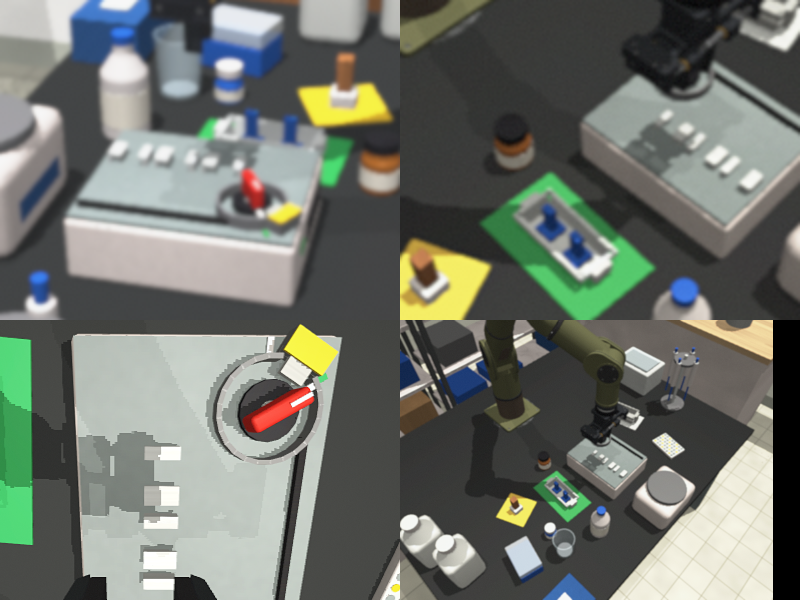

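The picture shows the red bar pointing at the green mark and sprung out (top at z 0.127). Both spacers are in the tray at mid-mat, and the block stands upright on the pad.

```bash
python3 -c "
from plant import r
print(r.finish_job())"
```

```text
the job is handed in; nothing more can be done
None
```

The job is done and handed in at about 48 s of the 210 s allowed: the top tray is on the mat's middle with both spacers that were present (spacer0 and spacer1) in it, the block stands upright on the yellow pad near its middle, and the selector is at the green mark and sprung back out; the hand-in returned no verdict.

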